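# Find the rocking mosaic tile and hold it home

## Robot

A 6-joint arm with a two-finger parallel gripper is mounted at the origin on the work surface. World frame = base frame: x ahead of the robot, y to its left, z up, the work surface at z = 0. Lengths are in m, angles in rad, forces in N, time in s.
With the tool pointing down it reaches from about 0.35 to 0.975 m from the base axis. Payload 7.1 kg.
Tool frame: the origin (TCP) lies midway between the tips of the shut fingers; the grasp point (between the pads) lies 19 mm behind it; z points along the fingers, y is the direction in which the jaws open and shut (so a half turn about z gives the same grasp; the last joint's range is limited). The gripper opens to 88 mm and grips with 3 to 60 N. Pads are 20 mm wide; open, the fingers measure 115 mm over their backs; the gripper's body (75 mm by 178 mm) begins 61 mm behind the grasp point.
Start: joints at [1.11, 0.423, 1.63, -0, 1.089, -0.019], TCP at [0.267, 0.565, 0.223] pointing down, gripper open.
Joint ranges: [-3, 3], [-0.9, 2.11], [0.09, 2.58], [-1.31, 4.45], [0.11, 2.69], [-2.54, 2.54]. Speed limits (rad/s): [2.39, 2.39, 3.01, 3.14, 3.14, 3.14].

## Interface

Orientations are given as a rotation vector (axis times angle).
In Python, from plant import get_obs, get_image, bot gives the robot as it stands. The module is installed in compiled form; this text tells all that it offers.
- The arm moves only by the tool apply_moves, never from a script. Its argument "commands" is text: rows parted by semicolons, each of 5 numbers parted by spaces: the shift along the tool's x, y, z in cm, then the turn about the tool's z in rad, then the closure in counts, from 0 (fully open) to 255 (shut). A call has exactly 10 rows; each row is the pose to reach, as a shift and turn from the pose commanded when the call began, along the tool's axes at that moment; what a row does not reach only later rows make up. A row lasts 1/8 s, in which the tool goes at most 62.5 mm and 10.7 degrees, less where a joint would pass 70% of its speed; a pose out of reach is approached as far as the arm can. A call with a gripper value outside its range is refused whole. The fingers move at their own pace and stop on an object; "grip_force" is the grip in N (left out, the last holds). Time passes only in rows, so rows that repeat a pose let the fingers close, or fill a call up. It gives the time, the measured TCP pose, the force and the opening at its end, in the units of the state.
- get_obs(): the state, without advancing time (a new reading comes with each control period).
- get_image(name): name is "side" or "top"; returns a dict with "color" (384x512x3 uint8, red, green, blue), "depth" (384x512 float32, m along the optical axis (not along the pixel's ray), 0 where there is no reading), "fx", "fy", "cx", "cy" (pixels), "extrinsics" (4x4, takes a point from world to camera coordinates). Camera axes: x right, y up, looking along -z (the intrinsics and any distortion apply to the point x, -y, -z); pixel columns grow to the right and rows downward; lengths in m; the calibration is good to about 2 mm. A picture is of the moment at which its call begins.
- bot.sign_off(): hands the job in, once; it reports no verdict.
The state is a dict: "clock": time; "joint_pos": joint angles; "qvel": joint speeds; "joint_torque": joint torques, N m; "tool_pos": TCP position; "tcp_rot": TCP orientation; "force": force on the tool from outside, world axes, zero at the start; "wrist_torque": the same for the moment, N m; "grip_width": opening from 0.0 (shut) to 1.0 (fully open).
Only numpy, scipy, OpenCV 4.12 (cv2) and the standard library are available. Lean on these libraries where they do the work, as an engineer would, in place of code of your own. Each camera call takes 0.05 s, during which the arm holds its last target. There are 200 camera calls.

## Task

One of the six green glass tiles on the mosaic panel has not bedded: it looks like the rest but rocks when pressed near its near or far edge. Press the tiles with the fingertips to find it, then push that tile down, level and fully home against its stop, and finish while still holding it down there with the fingertips, touching no other tile, so that its backing pad can grip. Press firmly but without force that would crack glass, lift nothing, and leave the jar, the brush and the red glass where they are.

Things in the scene. Friction and masses are not known exactly. Their poses are not given: they have to be found in the camera images.
- panel: Mosaic panel fixed to the table: plywood board 180 x 258 x 6 mm with a white plastic lattice on it whose top is 22 mm above the table. Origin: centre of the board's underside, on the table; x across the two rows, y along the three columns, z up. Six cells at x = -39 or +39 mm, y = -78, 0 or +78 mm, one green tile in each; the bars between cells are 16 mm wide.
- tile_1: Green glass tile, 58 x 58 x 8 mm, in the panel's near row (-x side), right (-y) cell (panel axes). Origin: centre of its top face, 28 mm above the table at the start; x, y along its edges, z up. It cannot shift sideways. All six look alike and start equally high; any may be the loose one. A sound tile stays level and gives only about 1 mm per 12 N, 2 mm at most.
- tile_2: Green glass tile, 58 x 58 x 8 mm, in the panel's near row (-x side), middle cell (panel axes). Origin: centre of its top face, 28 mm above the table at the start; x, y along its edges, z up. It cannot shift sideways. Any loose tile rocks about the y axis through its centre under 2 to 4 N on its -x or +x side: a point 20 mm from that axis sinks 3 to 4 mm.
- tile_3: Green glass tile, 58 x 58 x 8 mm, in the panel's near row (-x side), left (+y) cell (panel axes). Origin: centre of its top face, 28 mm above the table at the start; x, y along its edges, z up. It cannot shift sideways. Any loose tile, pressed at its centre, sinks level at about 1.6 N per mm to a firm stop 5 mm down (about 8 N), which gives 1 mm per 12 N; let go, it springs back.
- tile_4: Green glass tile, 58 x 58 x 8 mm, in the panel's far row (+x side), right (-y) cell (panel axes). Origin: centre of its top face, 28 mm above the table at the start; x, y along its edges, z up. It cannot shift sideways. As the other five; see tile_1 to tile_3.
- tile_5: Green glass tile, 58 x 58 x 8 mm, in the panel's far row (+x side), middle cell (panel axes). Origin: centre of its top face, 28 mm above the table at the start; x, y along its edges, z up. It cannot shift sideways. As the other five; see tile_1 to tile_3.
- tile_6: Green glass tile, 58 x 58 x 8 mm, in the panel's far row (+x side), left (+y) cell (panel axes). Origin: centre of its top face, 28 mm above the table at the start; x, y along its edges, z up. It cannot shift sideways. As the other five; see tile_1 to tile_3.
- frit_jar: Bystander: loose closed jar of yellow glass grains with a white lid, 56 mm across, 75 mm tall, standing beside the panel's +y edge. Origin: centre of its underside.
- red_glass: Bystander: loose offcut of red glass, 90 x 60 x 6 mm, lying flat beside the panel's -y edge. Origin: centre of its underside.
- brush: Bystander: loose hand brush about 170 mm long and under 30 mm high, lying on the table at the near (-x) side of the panel. Origin: below the middle of its length; x along it.

How it is judged:
At the end, for the whole second after the job is handed in: The loose tile is held down by the fingers: its centre at least 3.8 mm from where it started (its stop is at 5 mm), level within 0.04 rad, pressed by the fingers with 1.5 to 40 N, and no other tile touched by the fingers. The program ends while holding it so (((distance of tile_1 from where it was at the start of the episode above 0.0038 m and angle between tile_1's own z axis and vertical below 0.04 rad and contact force between the fingers and tile_1 between 1.5 and 40 N and contact force between the fingers and tile_2 below 0.3 N and contact force between the fingers and tile_3 below 0.3 N and contact force between the fingers and tile_4 below 0.3 N and contact force between the fingers and tile_5 below 0.3 N and contact force between the fingers and tile_6 below 0.3 N) or (distance of tile_2 from where it was at the start of the episode above 0.0038 m and angle between tile_2's own z axis and vertical below 0.04 rad and contact force between the fingers and tile_2 between 1.5 and 40 N and contact force between the fingers and tile_1 below 0.3 N and contact force between the fingers and tile_3 below 0.3 N and contact force between the fingers and tile_4 below 0.3 N and contact force between the fingers and tile_5 below 0.3 N and contact force between the fingers and tile_6 below 0.3 N) or (distance of tile_3 from where it was at the start of the episode above 0.0038 m and angle between tile_3's own z axis and vertical below 0.04 rad and contact force between the fingers and tile_3 between 1.5 and 40 N and contact force between the fingers and tile_1 below 0.3 N and contact force between the fingers and tile_2 below 0.3 N and contact force between the fingers and tile_4 below 0.3 N and contact force between the fingers and tile_5 below 0.3 N and contact force between the fingers and tile_6 below 0.3 N) or (distance of tile_4 from where it was at the start of the episode above 0.0038 m and angle between tile_4's own z axis and vertical below 0.04 rad and contact force between the fingers and tile_4 between 1.5 and 40 N and contact force between the fingers and tile_1 below 0.3 N and contact force between the fingers and tile_2 below 0.3 N and contact force between the fingers and tile_3 below 0.3 N and contact force between the fingers and tile_5 below 0.3 N and contact force between the fingers and tile_6 below 0.3 N) or (distance of tile_5 from where it was at the start of the episode above 0.0038 m and angle between tile_5's own z axis and vertical below 0.04 rad and contact force between the fingers and tile_5 between 1.5 and 40 N and contact force between the fingers and tile_1 below 0.3 N and contact force between the fingers and tile_2 below 0.3 N and contact force between the fingers and tile_3 below 0.3 N and contact force between the fingers and tile_4 below 0.3 N and contact force between the fingers and tile_6 below 0.3 N) or (distance of tile_6 from where it was at the start of the episode above 0.0038 m and angle between tile_6's own z axis and vertical below 0.04 rad and contact force between the fingers and tile_6 between 1.5 and 40 N and contact force between the fingers and tile_1 below 0.3 N and contact force between the fingers and tile_2 below 0.3 N and contact force between the fingers and tile_3 below 0.3 N and contact force between the fingers and tile_4 below 0.3 N and contact force between the fingers and tile_5 below 0.3 N))); the arm keeps its last pose, push and grip.
It fails at once if a tile is pressed hard enough to crack it (over 60 N) (contact force between any of the arm, the fingers and tile_1 above 60 N or contact force between any of the arm, the fingers and tile_2 above 60 N or contact force between any of the arm, the fingers and tile_3 above 60 N or contact force between any of the arm, the fingers and tile_4 above 60 N or contact force between any of the arm, the fingers and tile_5 above 60 N or contact force between any of the arm, the fingers and tile_6 above 60 N).
It fails at once if a tile is lifted 4 mm or more out of its place (z of any of tile_1, tile_2, tile_3, tile_4, tile_5, tile_6 in the frame of panel above 0.032 m).
It fails at once if a bystander is moved more than 15 mm or lifted (distance of any of frit_jar, red_glass, brush from where it was at the start of the episode above 0.015 m or angle between frit_jar's own z axis and vertical above 0.3 rad).
It also fails if it takes over 51 s, if anything falls off the work surface, if the arm or the gripper's body presses on something with over 40 N, if the wrist force passes 120 N, or if a joint passes its speed limit or range.

## Working session

There is one attempt and no reset: what is moved stays moved. The work goes in short steps, Python scripts to look and compute and a tool call to move; the robot and the scene stay as the last step left them, time stands still between calls to the robot, and variables do not carry over. Pictures are saved under pics/ and viewed, about 8 in all and at most 12, crops included, and the job is handed in when it is done.

Besides the shell and the picture viewer there is one more tool, called after "Emit:" by a JSON object that holds its "op" and its "data", one argument or row to a line. apply_moves: Moves the arm, as the interface text tells. Its arguments: {"type":"object","properties":{"commands":{"type":"string"},"grip_force":{"type":"number"}},"required":["commands"]}

```bash
mkdir -p pics
cat > h.py <<'E'
import numpy as np, cv2
from plant import get_obs, get_image, bot
def pts(im):
    d=im["depth"]; v,u=np.mgrid[:d.shape[0],:d.shape[1]]
    P=np.stack([(u-im["cx"])/im["fx"]*d, -(v-im["cy"])/im["fy"]*d, -d, np.ones_like(d)],-1)
    return (P@np.linalg.inv(im["extrinsics"]).T)[...,:3]
E
python3 - <<'E'
from h import *
o=get_obs(); print({k:np.round(v,3) for k,v in o.items()})
im=get_image("top"); s=get_image("side")
cv2.imwrite("pics/a.png",np.vstack([im["color"],])[...,::-1]); cv2.imwrite("pics/b.png",s["color"][...,::-1])
for n,i in(("top",im),("side",s)):
    P=pts(i); h=cv2.cvtColor(i["color"],cv2.COLOR_RGB2HSV)
    m=cv2.inRange(h,(40,70,40),(90,255,255)); m=cv2.morphologyEx(m,cv2.MORPH_OPEN,np.ones((3,3)))
    c,_=cv2.findContours(m,cv2.RETR_EXTERNAL,cv2.CHAIN_APPROX_NONE)
    for k in c:
        if cv2.contourArea(k)<100: continue
        z=np.zeros_like(m); cv2.drawContours(z,[k],-1,1,-1); q=P[(z>0)&(i["depth"]>0)]
        print(n,cv2.contourArea(k),cv2.boundingRect(k),np.median(q,0).round(4), [np.round(x,3) for x in cv2.minAreaRect((q[:,:2]*1000).astype(np.float32))])
E
```

```text
{'clock': np.float64(0.0), 'joint_pos': array([ 1.11 ,  0.424,  1.631, -0.   ,  1.089, -0.019]), 'qvel': array([-0.001,  0.   ,  0.004,  0.   ,  0.   , -0.001]), 'joint_torque': array([-0.0000e+00, -5.4462e+01, -2.7367e+01,  6.4000e-02,  2.3000e-02,
       -0.0000e+00]), 'tool_pos': array([0.267, 0.564, 0.222]), 'tcp_rot': array([-6.880e-01, -3.065e+00,  2.000e-03]), 'force': array([0.501, 0.109, 0.248]), 'wrist_torque': array([ 0.039, -0.004,  0.043]), 'grip_width': np.float64(0.995)}
top 839.0 (247, 206, 32, 33) [0.5258 0.0365 0.0299] [array([525.601,  36.86 ]), array([58.553, 58.607]), np.float64(5.207)]
top 851.0 (286, 201, 33, 33) [ 0.5332 -0.0405  0.0299] [array([532.894, -41.189]), array([58.381, 57.052]), np.float64(5.16)]
top 865.5 (326, 196, 34, 33) [ 0.5405 -0.1178  0.0299] [array([ 540.176, -118.59 ]), array([58.559, 56.794]), np.float64(4.955)]
top 791.0 (242, 167, 32, 31) [0.6032 0.0442 0.0299] [array([603.418,  44.376]), array([56.075, 59.287]), np.float64(4.04)]
top 817.0 (282, 162, 32, 32) [ 0.6099 -0.0336  0.0298] [array([610.759, -33.815]), array([56.572, 56.745]),
[... 347 characters left out ...]
.262]), array([56.356, 59.016]), np.float64(4.529)]
side 422.5 (259, 171, 27, 18) [ 0.5317 -0.038   0.0295] [array([532.395, -41.103]), array([57.433, 57.86 ]), np.float64(5.778)]
side 439.0 (224, 171, 26, 19) [ 0.6103 -0.0284  0.0296] [array([610.991, -34.641]), array([55.627, 57.847]), np.float64(5.816)]
side 343.5 (226, 151, 24, 16) [ 0.6172 -0.1066  0.0295] [array([ 617.473, -110.438]), array([55.394, 55.502]), np.float64(7.897)]
side 372.0 (259, 150, 25, 17) [ 0.5395 -0.114   0.0294] [array([ 539.282, -119.027]), array([56.519, 58.245]), np.float64(4.635)]
side 2116.5 (193, 46, 65, 39) [ 0.7228 -0.5891  0.0261] [array([ 723.245, -605.882]), array([198.009, 260.615]), np.float64(11.235)]
```

View pics/a.png

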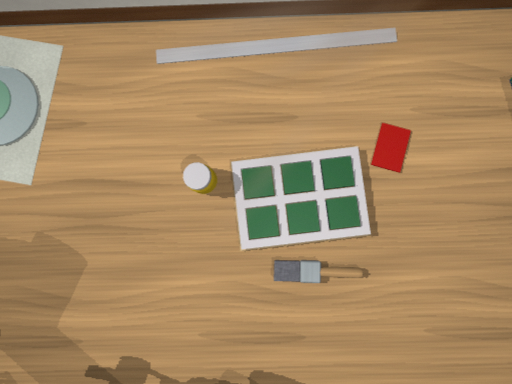

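```bash
cat >> h.py <<'E'
from scipy.spatial.transform import Rotation as R
yaw=0.0942; ex=np.array([np.cos(yaw),np.sin(yaw)]); ey=np.array([-ex[1],ex[0]]); C=np.array([.5719,.0002])
def tile(n,dx=0): return C+ex*((-.039 if n<4 else .039)+dx)+ey*[-.078,0,.078][(n-1)%3]
def shift(xy,z):
    o=get_obs(); r=R.from_rotvec(o["tcp_rot"]).as_matrix()
    a=np.arctan2(r[1,1],r[0,1])-yaw
    print("cm",np.round(100*r.T@(np.r_[xy,z]-o["tool_pos"]),2),"turn",round(a,3),"F",o["force"].round(1),o["tool_pos"].round(4),"clk",o["clock"])
E
python3 - <<'E'
from h import *
for n in range(1,7): print(n,tile(n).round(4))
shift(tile(3,.02),.06)
shift(tile(3,.02),.12)
E
```

```text
1 [ 0.5404 -0.0811]
2 [ 0.5331 -0.0035]
3 [0.5257 0.0742]
4 [ 0.6181 -0.0738]
5 [0.6107 0.0039]
6 [0.6034 0.0815]
cm [-46.08 -32.22  16.24] turn 1.035 F [ 0.4 -0.3 -0.4] [0.267  0.5646 0.222 ] clk 0.1
cm [-46.08 -32.23  10.24] turn 1.035 F [ 0.4 -0.3 -0.4] [0.267  0.5646 0.222 ] clk 0.1
```

The picture shows the panel at pixels (232–370, 148–248) with its six green tiles, the jar at (200,178) to its left, the brush at (315,271) below it, and the red glass at (391,148) to its right. My panel centre y was wrong: the measured middle tiles put it at -0.0375, so I'm correcting it.

```bash
sed -i 's/C=np.array(\[.5719,.0002\])/C=np.array([.5718,-.0375])/' h.py
python3 - <<'E'
from h import *
for n in range(1,7): print(n,tile(n).round(4))
shift(tile(3,.02),.06)
E
```

```text
1 [ 0.5403 -0.1188]
2 [ 0.533  -0.0412]
3 [0.5256 0.0365]
4 [ 0.618  -0.1115]
5 [ 0.6106 -0.0338]
6 [0.6033 0.0438]
cm [-47.68 -35.63  16.25] turn 1.035 F [ 0.4 -0.3 -0.4] [0.267  0.5646 0.222 ] clk 0.1
```

Emit:
{"op": "apply_moves", "data": {
  "commands": "-5.3 -4 2 0.12 255;-10.6 -8 4 0.24 255;-15.9 -12 6 0.36 255;-21.2 -16 8 0.48 255;-26.5 -20 8 0.6 255;-31.8 -24 8 0.72 255;-37.1 -28 8 0.84 255;-42.4 -32 8 0.94 255;-47.7 -35.6 8 1.035 255;-47.7 -35.6 8 1.035 255",
  "grip_force": 20
}}

```text
clock: 1.35
tool_pos: [0.5471, 0.0367, 0.1425]
tcp_rot: [2.118, 2.32, -0.0]
force: [0.1, -0.3, -0.7]
grip_width: 0.004
```

```bash
python3 -c "
from h import *
shift(tile(3,.02),.04)"
```

```text
cm [ 0.18 -0.14 10.25] turn -0.003 F [ 0.1 -0.3 -0.7] [0.5471 0.0367 0.1425] clk 1.35
```

Emit:
{"op": "apply_moves", "data": {
  "commands": "0.2 -0.1 5 0 255;0.2 -0.1 9.5 0 255;0.2 -0.1 10.5 0 255;0.2 -0.1 11 0 255;0.2 -0.1 11.2 0 255;0.2 -0.1 11.4 0 255;0.2 -0.1 11.55 0 255;0.2 -0.1 11.7 0 255;0.2 -0.1 11.7 0 255;0.2 -0.1 11.7 0 255"
}}

```text
clock: 2.6
tool_pos: [0.5457, 0.0413, 0.0272]
tcp_rot: [2.114, 2.323, 0.002]
force: [-3.0, 0.9, 13.2]
grip_width: 0.003
```

```bash
python3 -c "
from h import *
shift(tile(2,.02),.04);print(get_obs()['wrist_torque'])"
```

```text
cm [-8.09 -0.04 -1.28] turn -0.0 F [-3.   0.9 13.2] [0.5457 0.0413 0.0272] clk 2.6
[-0.04988392  0.56112233 -0.02039453]
```

Emit:
{"op": "apply_moves", "data": {
  "commands": "0 0 -1.5 0 255;-4 0 -1.5 0 255;-8 0 -1.5 0 255;-8 0 -1 0 255;-8 0 -0.5 0 255;-8 0 -0.3 0 255;-8 0 -0.15 0 255;-8 0 0 0 255;-8 0 0 0 255;-8 0 0 0 255"
}}

```text
clock: 3.85
tool_pos: [0.5521, -0.0376, 0.0269]
tcp_rot: [-2.113, -2.324, 0.001]
force: [-5.0, 0.3, 16.9]
grip_width: 0.003
```

```bash
python3 -c "
from h import *
shift(tile(1,.02),.04);shift(tile(2,.02),.04)"
```

```text
cm [-7.97  0.05 -1.31] turn 0.001 F [-5.   0.3 16.9] [ 0.5521 -0.0376  0.0269] clk 3.85
cm [-0.17  0.06 -1.31] turn 0.001 F [-5.   0.3 16.9] [ 0.5521 -0.0376  0.0269] clk 3.85
```

Tile 2 is sound at 17 N. Tile 1 is next.

Emit:
{"op": "apply_moves", "data": {
  "commands": "0 0 -1.5 0 255;-4 0 -1.5 0 255;-7.9 0 -1.5 0 255;-7.9 0 -1 0 255;-7.9 0 -0.5 0 255;-7.9 0 -0.3 0 255;-7.9 0 -0.15 0 255;-7.9 0 0 0 255;-7.9 0 0 0 255;-7.9 0 0 0 255"
}}

```text
clock: 5.1
tool_pos: [0.5594, -0.1161, 0.0269]
tcp_rot: [-2.113, -2.324, 0.001]
force: [-5.9, 1.3, 16.9]
grip_width: 0.003
```

```bash
python3 -c "
from h import *
shift(tile(4,-.02),.04);shift(tile(1,.02),.04)"
```

```text
cm [-0.1   3.87 -1.31] turn 0.001 F [-5.9  1.3 16.9] [ 0.5594 -0.1161  0.0269] clk 5.1
cm [-0.1   0.07 -1.31] turn 0.001 F [-5.9  1.3 16.9] [ 0.5594 -0.1161  0.0269] clk 5.1
```

Emit:
{"op": "apply_moves", "data": {
  "commands": "0 0 -1.5 0 255;-0.1 2 -1.5 0 255;-0.1 3.8 -1.5 0 255;-0.1 3.8 -1 0 255;-0.1 3.8 -0.5 0 255;-0.1 3.8 -0.3 0 255;-0.1 3.8 -0.15 0 255;-0.1 3.8 0 0 255;-0.1 3.8 0 0 255;-0.1 3.8 0 0 255"
}}

```text
clock: 6.35
tool_pos: [0.5964, -0.1144, 0.0269]
tcp_rot: [-2.113, -2.322, 0.002]
force: [-7.5, 2.2, 16.4]
grip_width: 0.003
```

```bash
python3 -c "
from h import *
shift(tile(5,-.02),.04);shift(tile(4,-.02),.04)"
```

```text
cm [ 7.89  0.16 -1.3 ] turn -0.0 F [-7.5  2.2 16.4] [ 0.5964 -0.1144  0.0269] clk 6.35
cm [ 0.09  0.17 -1.31] turn -0.0 F [-7.5  2.2 16.4] [ 0.5964 -0.1144  0.0269] clk 6.35
```

Tiles 1 and 4 are sound. Tile 5 is next.

Emit:
{"op": "apply_moves", "data": {
  "commands": "0 0 -1.5 0 255;4 0 -1.5 0 255;7.8 0.1 -1.5 0 255;7.8 0.1 -1 0 255;7.8 0.1 -0.5 0 255;7.8 0.1 -0.3 0 255;7.8 0.1 -0.15 0 255;7.8 0.1 0 0 255;7.8 0.1 0 0 255;7.8 0.1 0 0 255"
}}

```text
clock: 7.6
tool_pos: [0.5914, -0.0378, 0.027]
tcp_rot: [-2.116, -2.322, 0.001]
force: [-6.7, -0.2, 15.4]
grip_width: 0.008
```

```bash
python3 -c "
from h import *
shift(tile(6,-.02),.04);shift(tile(5,0),.04)"
```

```text
cm [ 8.02 -0.06 -1.3 ] turn -0.001 F [-6.7 -0.2 15.4] [ 0.5914 -0.0378  0.027 ] clk 7.6
cm [ 0.22  1.95 -1.3 ] turn -0.001 F [-6.7 -0.2 15.4] [ 0.5914 -0.0378  0.027 ] clk 7.6
```

Emit:
{"op": "apply_moves", "data": {
  "commands": "0 0 -1.5 0 255;4 0 -1.5 0 255;7.9 0 -1.5 0 255;7.9 0 -1 0 255;7.9 0 -0.5 0 255;7.9 0 -0.3 0 255;7.9 0 -0.15 0 255;7.9 0 0 0 255;7.9 0 0 0 255;7.9 0 0 0 255"
}}

```text
clock: 8.85
tool_pos: [0.5843, 0.0416, 0.0258]
tcp_rot: [2.115, 2.323, 0.0]
force: [-0.3, -1.7, 2.4]
grip_width: 0.002
```

```bash
python3 -c "
from h import *
shift(tile(6,-.02),.04);shift(tile(6,0),.04)"
```

```text
cm [ 0.04 -0.08 -1.42] turn -0.0 F [-0.3 -1.7  2.4] [0.5843 0.0416 0.0258] clk 8.85
cm [ 0.04  1.92 -1.42] turn -0.0 F [-0.3 -1.7  2.4] [0.5843 0.0416 0.0258] clk 8.85
```

Tile 6 gives only 2.4 N at the same depth, so it is the loose one. I'll lift, centre over it, part the fingers about 20 mm along panel x so the push stays level, and press.

Emit:
{"op": "apply_moves", "data": {
  "commands": "0 1 -1.5 0 255;0 1.9 -1.5 0 225;0 1.9 -1.5 0 197;0 1.9 -1.5 0 197;0 1.9 -0.7 0 197;0 1.9 -0.3 0 197;0 1.9 -0.1 0 197;0 1.9 0.1 0 197;0 1.9 0.25 0 197;0 1.9 0.25 0 197"
}}

```text
clock: 10.1
tool_pos: [0.6023, 0.0435, 0.0235]
tcp_rot: [-2.114, -2.323, 0.002]
force: [-4.2, -0.1, 7.9]
grip_width: 0.228
```

```bash
python3 -c "
from h import *
shift(tile(6,0),.023)"
```

```text
cm [0.02 0.1  0.05] turn -0.0 F [-4.2 -0.1  7.9] [0.6023 0.0435 0.0235] clk 10.1
```

Emit:
{"op": "apply_moves", "data": {
  "commands": "0 0 0.03 0 197;0 0 0.06 0 197;0 0 0.1 0 197;0 0 0.13 0 197;0 0 0.15 0 197;0 0 0.15 0 197;0 0 0.15 0 197;0 0 0.15 0 197;0 0 0.15 0 197;0 0 0.15 0 197"
}}

```text
clock: 11.35
tool_pos: [0.6023, 0.0436, 0.0228]
tcp_rot: [-2.114, -2.323, 0.001]
force: [-7.6, 0.1, 14.2]
grip_width: 0.228
```

Run:
```python
from h import *
shift(tile(6,0),.023); print(get_obs()["wrist_torque"].round(2))
im=get_image("side"); P=pts(im); h=cv2.cvtColor(im["color"],cv2.COLOR_RGB2HSV)
m=cv2.inRange(h,(40,70,40),(90,255,255))>0
for n in range(1,7):
    d=(P[...,:2]-tile(n)); a=d@ex; b=d@ey
    k=m&(abs(a)<.026)&(abs(b)<.026)&(P[...,2]<.04); q=P[k]
    if len(q)>20:
        A=np.c_[a[k],b[k],np.ones(len(q))]; print(n,len(q),np.linalg.lstsq(A,q[:,2],rcond=None)[0].round(4))
cv2.imwrite("pics/c.png",cv2.resize(im["color"][130:240,170:330,::-1],None,fx=5,fy=5))
```

```text
cm [ 0.02  0.1  -0.02] turn -0.0 F [-7.6  0.1 14.2] [0.6023 0.0436 0.0228] clk 11.35
[-0.12  1.24 -0.02]
1 27 [-0.0013  0.0184  0.0296]
2 227 [-0.0075 -0.034   0.0297]
3 456 [-0.0029 -0.022   0.0295]
5 115 [-0.0118 -0.0226  0.0295]
6 327 [-0.0068  0.      0.0242]
```

View pics/c.png

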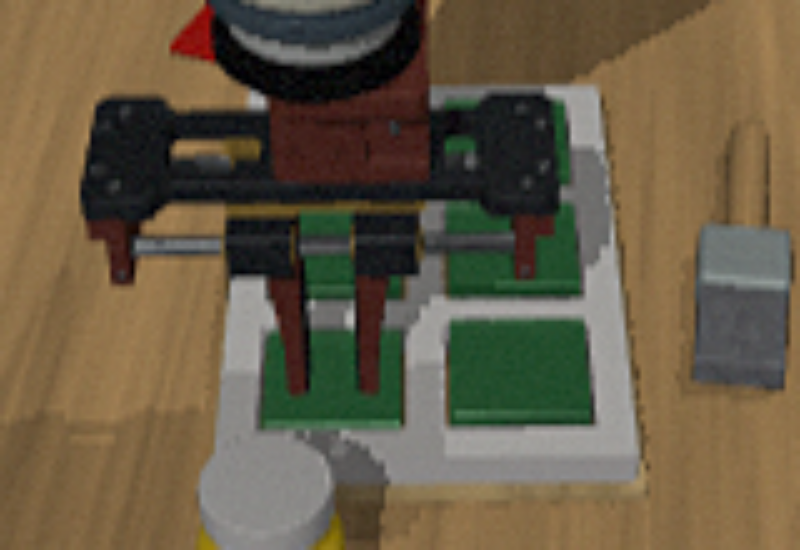

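The crop shows both fingertips, at (298,390) and (370,390), on tile 6 only. That tile sits 5.3 mm below the others and is level, and the jar and brush are undisturbed. I'm handing in.

```bash
python3 -c "
from h import *
print(bot.sign_off())"
```

```text
the job is handed in; nothing more can be done
None
```

The loose tile is tile_6 (far row, left). I pushed it home and handed the job in while still holding it down; the sign-off gave no verdict.

**Finding it:** I pressed all six tiles about 20 mm off centre, each to about the same depth. Tiles 1 to 5 pushed back with 13–17 N. Tile 6 gave only 2.4 N.

**Holding it:** I centred over tile 6, parted the fingers about 20 mm along panel x, and pressed it to its stop.

**Last checks before handing in:**
- **Depth:** the TCP was at z = 22.8 mm, which puts the tile about 5.2 mm down. Depth images agreed at about 5.3 mm below its neighbours.
- **Level:** the fitted tilt was about 0.007 rad, against a limit of 0.04.
- **Force:** 14 N vertical with about 8 N sideways friction, roughly 16 N in all.
- **Surroundings:** the picture showed the fingers on tile 6 only, and the jar and brush looked undisturbed. I did not measure the positions of the jar, brush or red glass, and the red glass was mostly hidden behind the gripper in that picture.
- **Time:** the clock read about 11.4 s of the 51 s allowed.

None of these checks disagreed. Tile 4 is the one tile I could not check by depth at the end, because it was hidden behind the gripper. The fingers were about 155 mm away from it.

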